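# Release the ratchet of a sole press and push its arm down

### The arm

A 6-joint arm with a two-finger parallel gripper is mounted at the origin on the work surface. World frame = base frame: x ahead of the robot, y to its left, z up, the work surface at z = 0. Lengths are in m, angles in rad, forces in N, time in s.
With the tool pointing down it reaches from about 0.225 to 0.875 m from the base axis. Payload 3.4 kg.
Tool frame: the origin (TCP) lies at the very end of the fingers, on their centre line; the grasp point (between the pads) lies 19 mm behind it; z points along the fingers, y is the line along which they close (so a half turn about z gives the same grasp; the last joint's range is limited). The gripper opens to 85 mm and grips with 20 to 120 N. Pads are 22 mm wide; open, the fingers measure 114 mm over their backs; the gripper's body (76 mm by 85 mm) begins 54 mm behind the grasp point. The pads swing forward as they close: fully open they stand 13 mm farther back than shut.
Start: joints at [-1.299, 0.276, 1.505, -0, 1.361, -0.121], TCP at [0.22, -0.531, 0.231] pointing down, gripper open.
Joint ranges: [-2.89, 2.89], [-0.75, 2.08], [0.22, 2.7], [-1.18, 4.32], [0.11, 2.71], [-2.7, 2.7]. Speed limits (rad/s): [2.57, 2.57, 3.14, 3.14, 3.14, 3.14].

### API

Orientations are given as a unit quaternion [w, x, y, z].
In Python, from rig import readout, vision, manip gives the robot as it stands.
- The arm moves only by the shell command python3 -m handwheel 'ROWS' [FORCE]. ROWS is JSON, a list of rows, each a list of 3 entries, a list of its own where there are three numbers: the shift along the tool's x, y, z in mm, then the turn, a rotation vector about the tool's x, y, z in units of 6 degrees (1.0 is 6 degrees), then the closure, from -1 (fully open) to 1 (shut), so that 0 is half open. A call has 1 to 20 rows; each row shifts and turns the commanded pose from where the row before left it, along the tool's axes as they then stand; what a row does not reach is not made up. A row lasts 1/8 s, in which the tool goes at most 62.5 mm and 10.7 degrees, less where a joint would pass 70% of its speed; a pose out of reach is approached as far as the arm can. A call is refused whole if a number of a shift passes 62.5 or a number of a turn 1, either way. A call with a gripper value outside its range is refused whole. The fingers move at their own pace and stop on an object; FORCE is the grip in N (left out, the last holds). Time passes only in rows, so rows that do not move let the fingers close. It gives the time, the measured TCP pose, the force, the opening and the grip force at its end, in the units of the state.
- readout.get_state(): the state, without advancing time (a new reading comes with each control period).
- vision.get_image(name): name is "scene" or "top"; returns the picture (480x640x3 uint8, blue, green, red); there is no depth.
- vision.camera_params(name): a dict with "intrinsics" (3x3 intrinsics, pixels), "rvec" (rotation vector, rad) and "tvec" (3), from world to camera coordinates, as OpenCV has them. Camera axes: x right, y down, z forward; pixel columns grow to the right and rows downward; lengths in m; the calibration is good to about 2 mm. A picture is of the moment at which its call begins. camera_params takes no time and is no camera call.
- manip.sign_off(): hands the job in; it is judged then, once.
The state is a dict: "clock": time; "qpos": joint angles; "qd": joint speeds; "effort": joint torques, N m; "position": TCP position; "ee_rot": TCP orientation; "contact_force": force on the tool from outside, world axes, zero at the start; "moment": the same for the moment, N m; "width": finger opening in m; "gripper_force": force on a finger pad.
Only numpy, scipy, OpenCV 4.12 (cv2) and the standard library are available. Lean on these libraries where they do the work, as an engineer would, in place of code of your own. Each camera call takes 0.05 s, during which the arm holds its last target. There are 200 camera calls.

### The job

Press the ratchet pawl of the shoe press free by pushing the thumb plate at its rear fully down; it stays down by itself. Then push the press arm down by its wooden handle until its rubber pad rests on the sole of the upturned shoe. Leave the pawl free and the arm down, do not force the arm against the engaged pawl, and leave everything else on the bench where it is: nothing needs to be picked up.

Things in the scene. Friction and masses are not known exactly. Their poses are not given: they have to be found in the camera images.
- press: green shoe press, fixed. Origin on the bench under the arm's hinge; +x to the rear (thumb plate), -x to the handle, z up; arm and pawl lie in its plane y = 0. Base plate 490 x 120 x 12 mm, from x = -320 to 170 mm. Two cheek plates (48 mm over their outsides) carry hinge and pawl, top 212 mm at x = 40 to 75 mm. A fixed upturned black shoe, 230 mm long, lies under the arm, sole 108 mm up
- hinge (a point): the axis of the press arm's hinge, 145 mm above the bench; the axis is level, along the press's own y
- press_arm (a joint): press arm angle, rad: 0 = fully raised (0.69 above level), grows as the handle goes down, 0.69 = level, pad on the sole, firm stop. Starts at 0.00 to 0.10. With the pawl engaged a tooth stops it at about 0.13. Stiff hinge: it stays where it is left and takes about 3 to 6 N at the handle
- handle (a point): centre of the top face of the wooden handle plate at the arm's end (75 mm along the arm, 40 mm wide, 12 mm thick), 270 mm from the hinge axis; it moves on a circle about the hinge. The plate slopes up towards its free end by 0.39 rad with the arm fully raised, down towards it by 0.30 rad with the arm level. Nothing stands above it
- pawl (a joint): pawl angle, rad: 0 = nose hooked in the teeth (engaged), grows as the thumb plate goes down, 0.32 = fully down, nose well clear of the teeth, firm stop. Starts at 0.00 to 0.03. Stiff pivot: it stays where it is left and takes about 4 N at the thumb plate
- thumb_plate (a point): centre of the top face of the pawl's steel thumb plate (40 mm along the press's x, 36 mm wide, 8 mm thick), level when engaged. Pressed fully down it drops 27 mm, moves 9 mm to the rear (+x of the press) and tilts down to the rear by 0.32 rad. Nothing lies above or under it
- hammer: shoemaker's hammer lying on the bench beside the press, 260 mm long
- awl: wooden-handled awl lying on the bench, 160 mm long
- polish_tin: round black tin standing on the bench, 72 mm across, 28 mm high; origin under its centre
- glue_jar: amber glass jar with metal cap, 60 mm across, 85 mm high; origin under its centre
- shoe_a: black shoe standing on the bench behind the press, 230 x 78 x 105 mm; origin under its centre
- shoe_b: the other black shoe of the pair, same size; origin under its centre
- brush: shoe brush with a handle lying on the bench

How it is judged:
By the outcome, as a careful person would: the job done as asked, in the order asked, and still so for the second after the job is handed in, with the robot touching nothing.
It also fails if it takes over 45 s, if anything falls off the work surface, if the arm or the gripper's body presses on something with over 40 N, if the wrist force passes 120 N, or if a joint passes its speed limit or range.

## Working session

There is one attempt and no reset: what is moved stays moved. The work goes in short steps, Python scripts to look and compute and a shell command to move; the robot and the scene stay as the last step left them, time stands still between calls to the robot, and variables do not carry over. Pictures are saved under pics/ and viewed, at most 10 in all, crops included, and the job is handed in when it is done.

```bash
mkdir -p pics; python3 - <<'E'
from rig import readout, vision
import cv2
for n in("scene","top"):
    cv2.imwrite(f"pics/{n}0.png",vision.get_image(n)); p=vision.camera_params(n); print(n,p)
s=readout.get_state(); print(s)
E
```

```text
scene {'intrinsics': array([[523.48393213,   0.        , 321.65616674],
       [  0.        , 523.48393213, 241.98728712],
       [  0.        ,   0.        ,   1.        ]]), 'rvec': array([ 1.31204004,  2.36515883, -0.80238634]), 'tvec': array([ 0.25659576, -0.28136439,  1.88403876])}
top {'intrinsics': array([[591.15709015,   0.        , 322.46154228],
       [  0.        , 591.15709015, 236.04259328],
       [  0.        ,   0.        ,   1.        ]]), 'rvec': array([ 2.13439019, -2.12874408,  0.182533  ]), 'tvec': array([0.01884008, 0.60024914, 1.38221279])}
{'clock': 0.1, 'qpos': array([-1.29899097e+00,  2.76497766e-01,  1.50598983e+00,  1.44956012e-05,
        1.36067941e+00, -1.20986109e-01]), 'qd': array([-0.00035682, -0.00416681, -0.00193225,  0.000648  , -0.0012931 ,
       -0.00101937]), 'effort': array([ 1.65435926e-03, -4.17699373e+01, -2.46402651e+01, -1.35877021e-04,
        5.73945974e-03, -2.75141254e-06]), 'position': array([ 0.21997571, -0.5307641 ,  0.23055224]), 'ee_rot': array([-7.85474201e-04,  9.80776260e-01,  1.95134076e-01, -5.22374421e-05]), 'contact_force': array([-0.84189011,  0.78061556, -0.35927564]), 'moment': array([-0.00785769,  0.02244377, -0.00830029]), 'gripper_force': 0.0, 'width': 0.08522272762191274}
```

View pics/scene0.png

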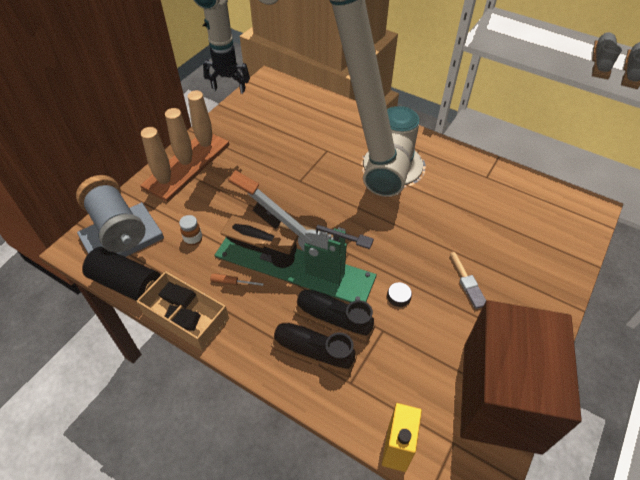

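View pics/top0.png

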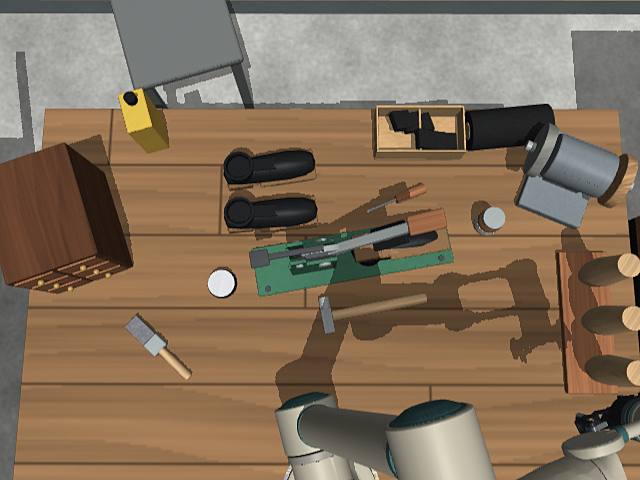

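The scene view shows the handle at about (243,182), the thumb plate at (365,241) and the green base from (217,253) to (372,285). In the top view the thumb plate is at (259,258), the handle at (428,220), and the base corners at (258,295) and (453,262). I'll take a closer crop.

```bash
python3 - <<'E'
import cv2,numpy as np
a=cv2.imread("pics/scene0.png")[165:305,205:385]; b=cv2.imread("pics/top0.png")[195:305,240:465]
a=cv2.resize(a,None,fx=4.2,fy=4.2,interpolation=cv2.INTER_CUBIC);b=cv2.resize(b,None,fx=3.5,fy=3.5,interpolation=cv2.INTER_CUBIC)
cv2.imwrite("pics/sc.png",a);cv2.imwrite("pics/tc.png",b)
E
cat > h.py <<'E'
import numpy as np,cv2
from rig import readout,vision
P={n:vision.camera_params(n) for n in("scene","top")}
def ray(n,px):
    p=P[n];R=cv2.Rodrigues(p["rvec"])[0]
    d=R.T@np.linalg.inv(p["intrinsics"])@np.array([*px,1.]);return -R.T@p["tvec"].ravel(),d/np.linalg.norm(d)
def plane(n,px,z):
    c,d=ray(n,px);return c+d*(z-c[2])/d[2]
def tri(ps,pt):
    c,d=ray("scene",ps);e,f=ray("top",pt)
    s=np.linalg.lstsq(np.c_[d,-f],e-c,rcond=None)[0];A=c+d*s[0];B=e+f*s[1]
    return (A+B)/2,np.linalg.norm(A-B)
def proj(n,X):
    p=P[n];return cv2.projectPoints(np.array([X],float),p["rvec"],p["tvec"],p["intrinsics"],None)[0].ravel()
E
```

```text
(no output)
```

View pics/sc.png

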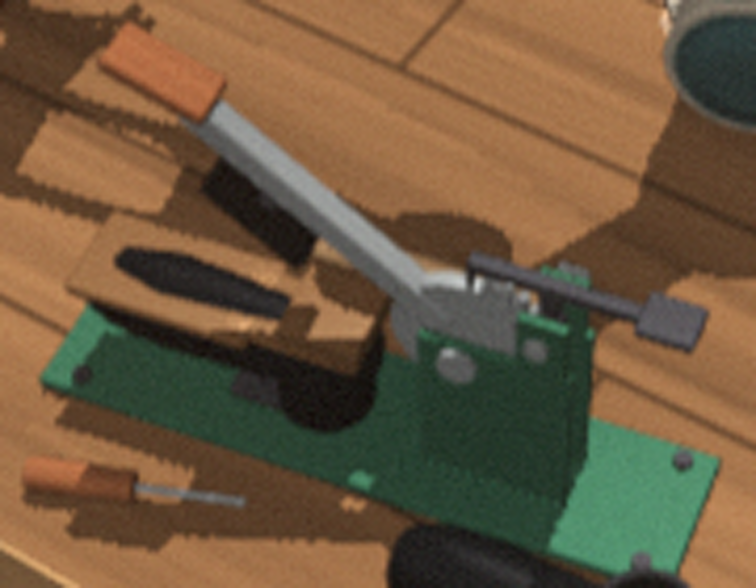

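View pics/tc.png

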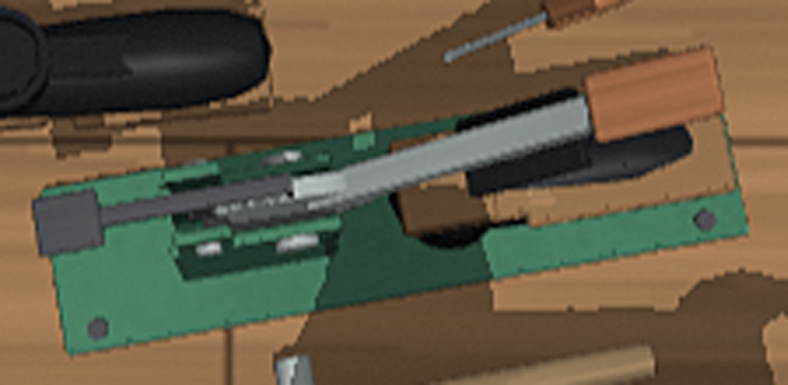

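The crops show the thumb plate's top face centred at about (673,320) in the scene crop and (69,222) in the top crop. The handle face is at about (163,68) and (655,95). The near base corners in the top crop are (70,352) and (747,235).

```bash
python3 - <<'E'
from h import *
S=lambda u,v:(u/4.2+205-.4,v/4.2+165-.4)
T=lambda u,v:(u/3.5+240-.4,v/3.5+195-.4)
np.set_printoptions(precision=4,suppress=True)
r=plane("top",T(70,352),.012);f=plane("top",T(747,235),.012)
d=r-f;L=np.linalg.norm(d);ex=d/L;ey=np.cross([0,0,1],ex)
print("base",r,f,L,"yaw",np.arctan2(ex[1],ex[0]))
th,e1=tri(S(673,320),T(69,222));ha,e2=tri(S(163,68),T(655,95));print("thumb",th,e1,"handle",ha,e2)
for s in(-1,1):
    o=r-ex*.17+s*ey*.06; o[2]=0
    print("org",o,"rel thumb",[(th-o)@ex,(th-o)@ey,th[2]],"rel handle",[(ha-o)@ex,(ha-o)@ey,ha[2]])
E
```

```text
base [0.4596 0.1741 0.012 ] [ 0.5434 -0.3028  0.012 ] 0.48424835368971303 yaw 1.744698251000865
thumb [0.5224 0.1544 0.2242] 0.00142182645345242 handle [ 0.5835 -0.1861  0.317 ] 0.0002051453626078254
org [0.5481 0.0171 0.    ] rel thumb [np.float64(0.1396639414891356), np.float64(0.0014885685554906997), np.float64(0.2241981042420067)] rel handle [np.float64(-0.20622433097505014), np.float64(0.0002220684066869367), np.float64(0.3169991571048145)]
org [ 0.4299 -0.0037  0.    ] rel thumb [np.float64(0.1396639414891356), np.float64(-0.11851143144450926), np.float64(0.2241981042420067)] rel handle [np.float64(-0.20622433097505014), np.float64(-0.11977793159331304), np.float64(0.3169991571048145)]
```

Press origin is about (0.548, 0.017) with yaw 1.745, and both points agree with the given geometry. I'll raise, shut the fingers and move above the thumb plate.

```bash
python3 -m handwheel '[[[0,0,-50],[0,0,0],1],[[0,0,-50],[0,0,0],1],[[0,0,-50],[0,0,0],1],[[0,0,-20],[0,0,0],1],[[39,-37,0],[0,0,0],1],[[39,-37,0],[0,0,0],1],[[39,-37,0],[0,0,0],1],[[39,-37,0],[0,0,0],1],[[39,-37,0],[0,0,0],1],[[39,-37,0],[0,0,0],1],[[39,-37,0],[0,0,0],1],[[39,-37,0],[0,0,0],1],[[39,-37,0],[0,0,0],1],[[39,-37,0],[0,0,0],1],[[39,-37,0],[0,0,0],1],[[39,-37,0],[0,0,0],1],[[39,-37,0],[0,0,0],1],[[39,-37,0],[0,0,0],1],[[0,0,0],[0,0,0],1],[[0,0,0],[0,0,0],1]]' 40
cat > st.py <<'E'
from h import *
from scipy.spatial.transform import Rotation as Ro
np.set_printoptions(precision=4,suppress=True)
def rel(target):
    s=readout.get_state();R=Ro.from_quat(s["ee_rot"],scalar_first=True).as_matrix()
    print("t",s["clock"],"pos",s["position"],"F",s["contact_force"],"w",s["width"]);print("tool axes\n",R)
    print("shift mm",R.T@(np.array(target)-s["position"])*1000)
E
python3 -c "
from st import *
rel([.5215,.1594,.245])"
```

```text
clock: 2.6
position: [0.5259, 0.1561, 0.4007]
ee_rot: [0.0, 0.981, 0.195, -0.001]
contact_force: [0.1, -0.7, 0.2]
width: 0.0001
gripper_force: 0.0
t 2.6 pos [0.5259 0.1561 0.4007] F [ 0.1021 -0.7371  0.2428] w 9.100223163256375e-05
tool axes
 [[ 0.9237  0.3832 -0.0016]
 [ 0.3832 -0.9237 -0.0011]
 [-0.0019  0.0004 -1.    ]]
shift mm [ -2.4612  -4.8258 155.6799]
```

```bash
python3 -m handwheel '[[[-2,-5,45],[0,0,0],1],[[0,0,45],[0,0,0],1],[[0,0,45],[0,0,0],1],[[0,0,30],[0,0,0],1],[[0,0,0],[0,0,0],1],[[0,0,0],[0,0,0],1]]'
python3 - <<'E'
from st import *
rel([.5215,.1594,.224])
a=vision.get_image("scene")[165:305,265:445];b=vision.get_image("top")[195:335,170:350]
cv2.imwrite("pics/c1.png",cv2.resize(np.hstack([a,b]),None,fx=2.2,fy=3 and 2.2,interpolation=cv2.INTER_CUBIC))
E
```

```text
clock: 3.35
position: [0.5233, 0.1594, 0.2379]
ee_rot: [0.0, 0.981, 0.195, 0.001]
contact_force: [0.6, -0.0, 0.0]
width: 0.0003
gripper_force: 0.0
t 3.35 pos [0.5233 0.1594 0.2379] F [ 0.5717 -0.0268  0.0237] w 0.0003026342615608133
tool axes
 [[ 0.9243  0.3816  0.0027]
 [ 0.3816 -0.9243  0.0002]
 [ 0.0025  0.0009 -1.    ]]
shift mm [-1.6662 -0.6632 13.9441]
```

View pics/c1.png

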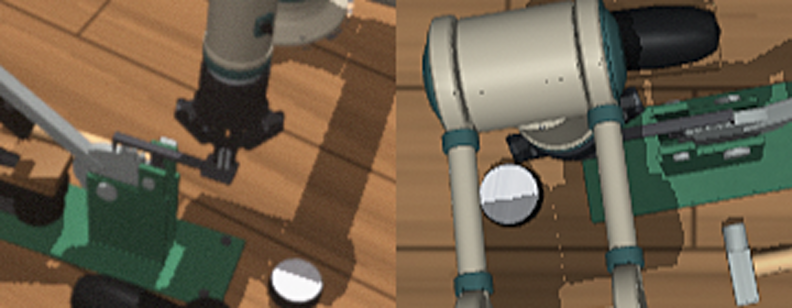

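The scene crop shows the closed tips just over the thumb plate, at about (222,170). I'll press down in small steps.

```bash
python3 -m handwheel '[[[0,0,10],[0,0,0],1],[[0,0,5],[0,0,0],1],[[0,-1,5],[0,0,0],1],[[0,-1,5],[0,0,0],1],[[0,-1,5],[0,0,0],1],[[0,-1,3],[0,0,0],1],[[0,0,0],[0,0,0],1]]'
```

```text
clock: 4.32
position: [0.522, 0.1657, 0.2044]
ee_rot: [-0.001, 0.981, 0.195, 0.002]
contact_force: [0.5, 4.5, 5.8]
width: 0.0002
gripper_force: 3.4
```

```bash
python3 -m handwheel '[[[0,0,3],[0,0,0],1],[[0,0,3],[0,0,0],1],[[0,0,2],[0,0,0],1],[[0,0,0],[0,0,0],1]]'; python3 -m handwheel '[[[0,0,2],[0,0,0],1],[[0,0,0],[0,0,0],1]]'
```

```text
clock: 4.82
position: [0.5225, 0.1657, 0.2034]
ee_rot: [-0.001, 0.981, 0.195, 0.005]
contact_force: [-8.7, 3.3, 37.5]
width: 0.0002
gripper_force: 18.9
clock: 5.08
position: [0.5226, 0.1657, 0.2032]
ee_rot: [-0.001, 0.981, 0.195, 0.006]
contact_force: [-11.8, 2.1, 46.1]
width: 0.0003
gripper_force: 22.9
```

Force rises sharply with no more travel, so it's at the firm stop. I'll back off and check.

```bash
python3 -m handwheel '[[[0,0,-10],[0,0,0],1],[[0,0,-40],[0,0,0],1],[[0,0,-50],[0,0,0],1],[[0,0,-50],[0,0,0],1],[[0,0,-20],[0,0,0],1],[[-40,30,0],[0,0,0],1],[[-40,40,0],[0,0,0],1],[[-40,40,0],[0,0,0],1],[[-40,40,0],[0,0,0],1],[[0,40,0],[0,0,0],1],[[0,40,0],[0,0,0],1],[[0,0,0],[0,0,0],1]]'
python3 - <<'E'
from st import *
rel([.5835,-.1861,.345])
a=vision.get_image("scene")[165:305,205:385];cv2.imwrite("pics/t2.png",vision.get_image("top"))
cv2.imwrite("pics/c2.png",cv2.resize(a,None,fx=4.2,fy=4.2,interpolation=cv2.INTER_CUBIC))
E
```

```text
clock: 6.58
position: [0.4614, -0.1124, 0.3619]
ee_rot: [0.0, 0.981, 0.193, -0.001]
contact_force: [0.3, 1.2, 0.7]
width: -0.0002
gripper_force: 0.0
t 6.575 pos [ 0.4614 -0.1124  0.3619] F [0.3219 1.2238 0.7488] w -0.00019084063078401544
tool axes
 [[ 0.9252  0.3794 -0.0027]
 [ 0.3794 -0.9252 -0.0008]
 [-0.0028 -0.0003 -1.    ]]
shift mm [ 85.012  114.5032  16.6292]
```

View pics/c2.png

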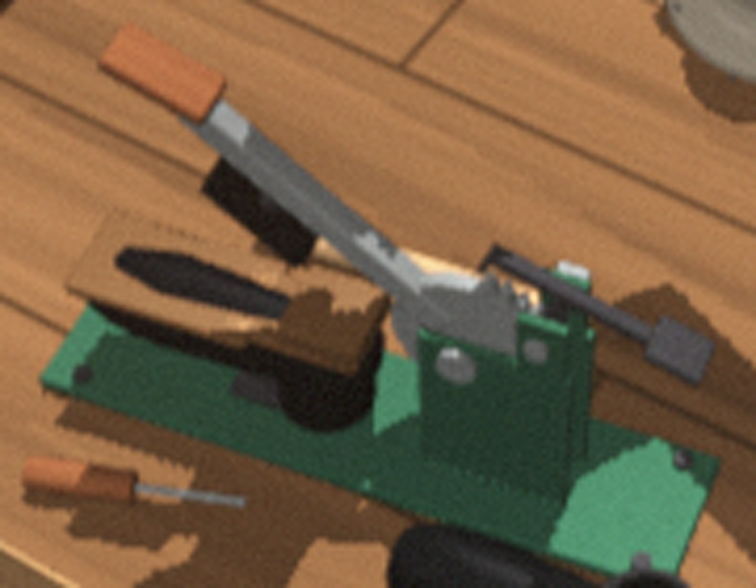

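The pawl is down: its nose is up clear of the teeth at (490,255) and the thumb plate is at (680,349). I'll check the angle numerically and predict the handle path.

```bash
python3 - <<'E'
from st import *
ex=np.array([-.173,.985,0]);th=np.array([.5224,.1544,.2242])
for k in(0,.22,.27,.32):
    q=proj("scene",th+ex*.009*k/.32-np.array([0,0,.027])*k/.32); print(k,(q+.4-[205,165])*4.2)
O=np.array([.5481,.0171,.145])
R=np.hypot(.2062,.172);a0=np.arctan2(.172,.2062);print(R,a0)
for a in(0,.1,.2,.3,.4,.5,.6,.69,.72): print(a,O-ex*.270*np.cos(a0-a)+[0,0,.270*np.sin(a0-a)])
E
```

```text
0 [671.9196 319.8965]
0.22 [679.0517 340.6905]
0.27 [680.6537 345.3613]
0.32 [682.2489 350.012 ]
0.26851897512094 0.6952151024050821
0 [ 0.584  -0.1871  0.3179]
0.1 [ 0.5868 -0.2031  0.2964]
0.2 [ 0.5892 -0.2169  0.2733]
0.3 [ 0.5912 -0.2283  0.249 ]
0.4 [ 0.5928 -0.2373  0.2236]
0.5 [ 0.5939 -0.2438  0.1974]
0.6 [ 0.5946 -0.2476  0.1707]
0.69 [ 0.5948 -0.2488  0.1464]
0.72 [ 0.5948 -0.2488  0.1383]
```

The pawl is at about 0.32, fully free. Next I'll move above the handle and make contact gently.

```bash
python3 -m handwheel '[[[28,38,0],[0,0,0],1],[[28,38,0],[0,0,0],1],[[29,38,0],[0,0,0],1],[[0,0,17],[0,0,0],1],[[0,0,0],[0,0,0],1],[[0,0,12],[0,0,0],1],[[0,0,8],[0,0,0],1],[[0,0,0],[0,0,0],1]]'; python3 -c "
from st import *
rel([.5840,-.1871,.318])"
```

```text
clock: 7.68
position: [0.5827, -0.1822, 0.3259]
ee_rot: [-0.0, 0.981, 0.195, -0.0]
contact_force: [-0.1, 0.7, 0.3]
width: -0.0001
gripper_force: 0.0
t 7.675 pos [ 0.5827 -0.1822  0.3259] F [-0.1083  0.6871  0.3121] w -0.00010974065975329806
tool axes
 [[ 0.9237  0.383  -0.0009]
 [ 0.383  -0.9237  0.0003]
 [-0.0007 -0.0007 -1.    ]]
shift mm [-0.6517  5.0882  7.89  ]
```

```bash
python3 -m handwheel '[[[-1,5,5],[0,0,0],1],[[0,0,3],[0,0,0],1],[[-1,5,7],[0,0,0],1],[[-1,5,7],[0,0,0],1],[[-1,5,7],[0,0,0],1],[[0,0,0],[0,0,0],1]]'; python3 -c "
from st import *
rel([.5868,-.2031,.2964])"
```

```text
clock: 8.43
position: [0.5874, -0.2035, 0.2967]
ee_rot: [0.0, 0.981, 0.195, -0.0]
contact_force: [0.2, 0.4, -0.4]
width: 0.0002
gripper_force: 0.1
t 8.425 pos [ 0.5874 -0.2035  0.2967] F [ 0.2235  0.3918 -0.4026] w 0.00017582131852116525
tool axes
 [[ 0.9241  0.382  -0.0002]
 [ 0.382  -0.9241 -0.0007]
 [-0.0005  0.0005 -1.    ]]
shift mm [-0.3755 -0.5608  0.2797]
```

There's no contact force, so I'll look.

```bash
python3 - <<'E'
from st import *
a=vision.get_image("scene")[125:305,195:385]
cv2.imwrite("pics/c3.png",cv2.resize(a,None,fx=3.3,fy=3.3,interpolation=cv2.INTER_CUBIC))
E
```

```text
(no output)
```

View pics/c3.png

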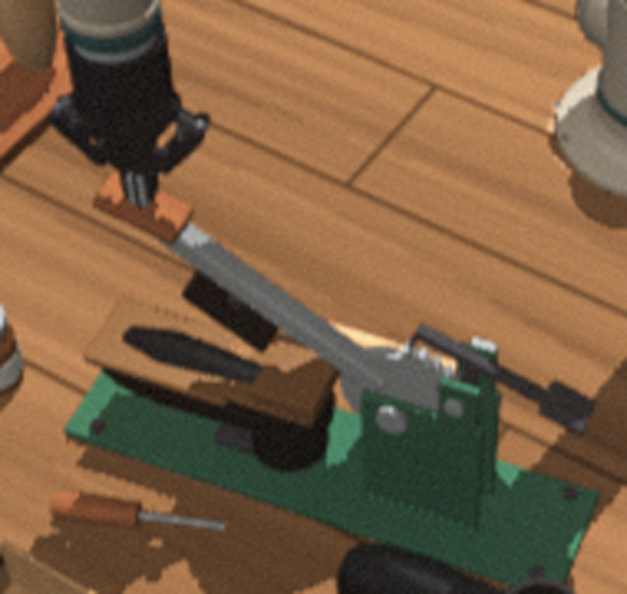

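The tips rest on the middle of the handle at about (138,205), the arm has started down and the pawl is still free. I'll continue along the arc.

```bash
python3 -m handwheel '[[[-1.5,7,11.5],[0,0,0],1],[[-1.5,7,11.5],[0,0,0],1],[[-1,6,12],[0,0,0],1],[[-1,5.5,12],[0,0,0],1],[[-1,4.5,12.5],[0,0,0],1],[[-1,4.5,12.5],[0,0,0],1]]'; python3 -c "
from st import *
rel([.5928,-.2373,.2236])"
```

```text
clock: 9.22
position: [0.5942, -0.2374, 0.2244]
ee_rot: [-0.0, 0.981, 0.195, 0.0]
contact_force: [-1.0, 2.3, 4.1]
width: 0.0
gripper_force: 1.8
t 9.225 pos [ 0.5942 -0.2374  0.2244] F [-0.9603  2.3256  4.0601] w 3.67428010011036e-05
tool axes
 [[ 0.9238  0.3828  0.0001]
 [ 0.3828 -0.9238  0.0001]
 [ 0.0001 -0.0001 -1.    ]]
shift mm [-1.2085 -0.6334  0.7876]
```

```bash
python3 -m handwheel '[[[-2,3,13],[0,0,0],1],[[-1,3,13],[0,0,0],1],[[-1,2,13],[0,0,0],1],[[0,2,13],[0,0,0],1],[[0,1,10],[0,0,0],1],[[0,0,6],[0,0,0],1],[[0,0,0],[0,0,0],1]]'; python3 -m handwheel '[[[0,0,4],[0,0,0],1],[[0,0,0],[0,0,0],1]]'
```

```text
clock: 10.1
position: [0.5935, -0.2491, 0.1563]
ee_rot: [-0.0, 0.981, 0.195, -0.001]
contact_force: [0.2, -0.1, 0.2]
width: -0.0001
gripper_force: 0.5
clock: 10.35
position: [0.5936, -0.249, 0.1555]
ee_rot: [0.0, 0.981, 0.195, -0.0]
contact_force: [-1.9, -1.2, 11.1]
width: -0.0002
gripper_force: 5.5
```

```bash
python3 -m handwheel '[[[0,0,3],[0,0,0],1],[[0,0,0],[0,0,0],1]]';python3 -m handwheel '[[[0,0,3],[0,0,0],1],[[0,0,0],[0,0,0],1]]'
```

```text
clock: 10.6
position: [0.5937, -0.249, 0.1552]
ee_rot: [0.001, 0.981, 0.195, 0.0]
contact_force: [-5.0, 1.3, 22.4]
width: 0.0001
gripper_force: 10.3
clock: 10.85
position: [0.5937, -0.249, 0.1549]
ee_rot: [0.002, 0.981, 0.195, 0.001]
contact_force: [-9.0, 3.1, 32.8]
width: 0.0002
gripper_force: 15.3
```

Firm stop reached. I'll lift off, withdraw and check.

```bash
python3 -m handwheel '[[[0,0,-10],[0,0,0],1],[[0,0,-40],[0,0,0],1],[[0,0,-50],[0,0,0],1],[[0,0,-50],[0,0,0],1],[[-50,0,0],[0,0,0],1],[[-50,0,0],[0,0,0],1],[[-50,0,0],[0,0,0],1],[[-50,0,0],[0,0,0],1],[[0,0,0],[0,0,0],1],[[0,0,0],[0,0,0],1]]'
python3 - <<'E'
from st import *
a=vision.get_image("scene")[145:305,175:415]
cv2.imwrite("pics/c4.png",cv2.resize(a,None,fx=3.3,fy=3.3,interpolation=cv2.INTER_CUBIC))
E
```

```text
clock: 12.1
position: [0.4097, -0.3248, 0.2968]
ee_rot: [-0.001, 0.981, 0.195, -0.0]
contact_force: [-0.2, 0.2, -0.7]
width: -0.0001
gripper_force: 0.0
```

View pics/c4.png

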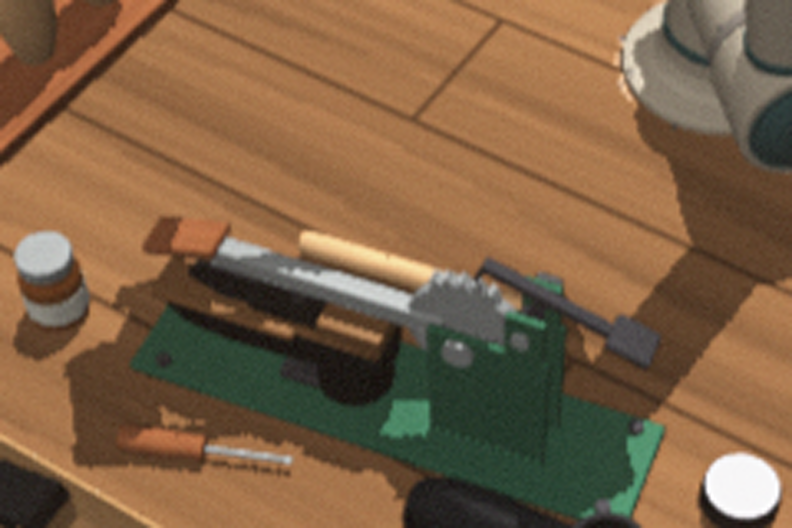

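The arm is down and level, with the handle at (187,235) and the pad on the sole. The thumb plate at (633,341) is unchanged from the fully-down position, and everything else is in place.

```bash
python3 -c "
from rig import manip
print(manip.sign_off())"
```

```text
the job is handed in; nothing more can be done
None
```

The pawl is pressed fully down and free, the press arm is down at its firm stop with the pad on the sole, and I handed the job in at about 12 s with the robot clear; pressing the pawl against its stop peaked at about 46 N at the fingertips.

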